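Set the kiln props and shut the prop tray

TASK

Take the two tall square kiln props out of the open bin tray and stand them upright on the two empty dark patches of the kiln shelf, one in the middle of each, matching the prop already standing there. Then press the tray's release lever down and push the tray fully home. Leave the other props standing in their compartments, and do not shift the set prop, the cup, the jar or the brush.

Things in the scene. Friction and masses are not known exactly. Their poses are not given: they have to be found in the camera images.
- prop_a_mid (a point): centre of a tall square prop to be moved: off-white block 28 x 28 x 70 mm, z along its length (up), x and y across its flat faces. It starts in any of the six compartments of the tray. In the tray's compartments all props lean with their tops towards the tray's front (see tray) by 0.26 rad, standing square on the sloped floor, turned up to 0.35 rad either way about their length.
- prop_b_mid (a point): centre of the second tall square prop to be moved, identical to the first (28 x 28 x 70 mm), in another compartment; either may go on either patch
- short_a_mid (a point): centre of a short square prop, 28 x 28 x 50 mm, off-white, stays in the tray
- short_b_mid (a point): centre of the other short square prop, 28 x 28 x 50 mm, stays in the tray
- round_a_mid (a point): centre of a round prop, diameter 34, 56 mm long, off-white, stays in the tray
- round_b_mid (a point): centre of the other round prop, diameter 28, 70 mm long, stays in the tray
- patch0 (a point): centre of an empty dark square patch, 42 mm wide, on the top (15 mm above the table) of the grey kiln shelf, a fixed slab 180 x 180 x 15 mm. Axes are the slab's: the slab's centre lies at (+60, -60) mm from here in these axes; the slab may lie to the left or the right of the tray
- patch1 (a point): centre of the other empty patch, 42 mm wide; the slab's centre lies at (+60, +60) mm from here. The third patch carries the set prop
- prop_set_mid (a point): centre of the tall square prop (28 x 28 x 70 mm) already standing on the slab; leave alone
- cup: terracotta cup without handle, 56 mm across the rim, 65 mm high, standing near the slab's middle; origin at the centre of its foot; leave alone
- wash_jar: white jar with grey lid, 70 mm across, 90 mm high, on the other side of the tray from the slab; origin at the centre of its underside; leave alone
- brush: brush 180 mm long, lying on the table in front of the jar (robot side); origin under its middle, x along it; leave alone
- tray (a joint): travel of the bin tray on its slides: 0 = fully out and locked (start), 0.155 m = fully home with its front flush with the front edges of the low grey open-topped bay behind it. It cannot go in until the lever is down; it then slides freely (about 2 N) and stays where it is left
- tray_front (a point): middle of the tray's outer front face (216 mm wide, from 8 to 60 mm above the table; this point 34 mm up). Axes: +x points into the tray, the way it goes home; y across. The face is plain sheet metal, without a handle.
- unit: low grey open-topped bay behind the tray, 190 mm deep, 278 mm wide, walls up to 84 mm high, fixed; origin on the table under its front, x pointing away from the tray. The tray (155 mm deep) has 2 rows of 3 compartments: row centres 115 and 41 mm in front of this origin, columns 70 mm apart (y = -70, 0, 70); walls between them reach 48 mm above the table; floors slope 0.26 rad, lower at the front, mid-floor 28 mm up
- lever (a joint): angle of the release lever: 0 = up (locked), 0.32 rad = fully down; it frees the tray from about 0.2 rad, takes about 3 N at the pad and stays down where it is pushed
- lever_pad (a point): top of the pad at the free end of the lever: a dark flat paddle 26 mm wide, 73 mm long that juts out of the bay's front towards the tray's front, its middle 31 mm outside the tray's left side (+y, left as seen from the robot), 76 mm above the table when up. The pad is pressed straight down, about 20 mm at this point to the stop; nothing stands under it within that travel
There are look-alikes about, which are no part of the job. What is shaped like the part that bears prop_a_mid but blue is not meant.

How it is judged:
By the outcome, as a careful person would: the job done as asked, in the order asked, and still so for the second after the job is handed in, with the robot touching nothing.
It also fails if it takes over 67 s, if anything falls off the work surface, if the arm or the gripper's body presses on something with over 40 N, if the wrist force passes 120 N, or if a joint passes its speed limit or range.

ROBOT

A 6-joint arm with a two-finger parallel gripper is mounted at the origin on the work surface. World frame = base frame: x ahead of the robot, y to its left, z up, the work surface at z = 0. Lengths are in m, angles in rad, forces in N, time in s.
With the tool pointing down it reaches from about 0.375 to 0.9 m from the base axis. Payload 3.1 kg.
Tool frame: the origin (TCP) lies at the very end of the fingers, on their centre line; the grasp point (between the pads) lies robot.grasp_offset behind it (robot.grasp_offset is the distance from the TCP to the grasp point, in m); z points along the fingers, y is the direction in which the jaws open and shut (so a half turn about z gives the same grasp; the last joint's range is limited). The gripper opens to 87 mm and grips with 3 to 60 N. Pads are 19 mm wide; open, the fingers measure 117 mm over their backs; the gripper's body (75 mm by 190 mm) begins 51 mm behind the grasp point.
Start: joints at [1.157, 0.527, 1.433, -0, 1.181, -0.178], TCP at [0.145, 0.608, 0.223] pointing down, gripper open.
Joint ranges: [-3.08, 3.08], [-0.75, 2.2], [0.22, 2.44], [-1.43, 4.57], [0, 2.65], [-2.85, 2.85]. Speed limits (rad/s): [2.79, 2.79, 3.14, 3.14, 3.14, 3.14].

INTERFACE

Orientations are given as a unit quaternion [x, y, z, w].
In Python, from rig import robot gives the robot as it stands.
- The arm moves only by the tool drive_tool, never from a script. Its argument "targets" is one flat list of numbers, 6 for each row, row after row: the shift along the tool's x, y, z in cm, then the turn, a rotation vector about the tool's x, y, z in degrees. A call has 1 to 12 rows; each row is the pose to reach, as a shift and turn from the pose commanded when the call began, along the tool's axes at that moment; what a row does not reach only later rows make up. A row lasts 1/12 s, in which the tool goes at most 41.7 mm and 7.16 degrees, less where a joint would pass 70% of its speed; a pose out of reach is approached as far as the arm can. A call with a gripper value outside its range is refused whole. "grip" is the gripper command: -1 is fully open, 1 is shut, values between are in proportion, set as the call begins (left out, the last holds). The fingers move at their own pace and stop on an object; "squeeze" is the grip in N (left out, the last holds). Time passes only in rows, so rows that repeat a pose let the fingers close. It gives the time, the measured TCP pose, the force and the opening at its end, in the units of the state.
- robot.get_obs(): the state, without advancing time (a new reading comes with each control period).
- robot.camera(name): name is "scene" or "top" or "wrist"; returns (picture, depth): 420x560x3 uint8, red, green, blue; 420x560 float32, m along the optical axis (not along the pixel's ray), 0 where there is no reading.
- robot.calibration(name): a dict with "mtx" (3x3 intrinsics, pixels), "R" (3x3) and "t" (3): a world point X has camera coordinates R X + t; the wrist camera has in their place "hand_eye" (4x4, takes a point from camera to tool coordinates, whose origin is the TCP and whose axes are the flange's). Camera axes: x right, y down, z forward; pixel columns grow to the right and rows downward; lengths in m; the calibration is good to about 2 mm. A picture is of the moment at which its call begins: read the wrist's pose just before it. calibration takes no time and is no camera call.
- robot.hand_in(): hands the job in, once; it reports no verdict.
The state is a dict: "time": time; "q": joint angles; "joint_velocities": joint speeds; "joint_torque": joint torques, N m; "position": TCP position; "tool_rot": TCP orientation; "ft_force": force on the tool from outside, world axes, zero at the start; "moment": the same for the moment, N m; "grip_width": finger opening in m.
Only numpy, scipy, OpenCV 4.12 (cv2) and the standard library are available. Lean on these libraries where they do the work, as an engineer would, in place of code of your own. Each camera call takes 0.05 s, during which the arm holds its last target.

## Working session

There is one attempt and no reset: what is moved stays moved. The work goes in short steps, Python scripts to look and compute and a tool call to move; the robot and the scene stay as the last step left them, time stands still between calls to the robot, and variables do not carry over. Pictures are saved under pics/ and viewed, and the job is handed in when it is done.

Besides the shell and the picture viewer there is one more tool, called after ">>>" as name(argument=value, ...) on one line, values as JSON. drive_tool: Moves the arm, as the interface text tells. Its arguments: {"type":"object","properties":{"targets":{"type":"array","items":{"type":"number"}},"grip":{"type":"number"},"squeeze":{"type":"number"}},"required":["targets"]}

```bash
ls; mkdir -p pics; python3 - <<'E'
from rig import robot
import cv2,numpy as np
print(robot.get_obs()); print(robot.grasp_offset)
for n in ["scene","top","wrist"]:
    p,d=robot.camera(n); cv2.imwrite(f"pics/{n}0.png",p[:,:,::-1]); np.save(f"pics/{n}0d.npy",d)
    print(n,robot.calibration(n))
E
```

```text
pics
{'time': 0.0, 'q': array([ 1.15752903e+00,  5.28427280e-01,  1.43386820e+00, -1.27101615e-05,
        1.18139290e+00, -1.78520679e-01]), 'joint_velocities': array([ 0.00150535, -0.00053516, -0.00067706, -0.00054739, -0.00064024,
       -0.00049787]), 'joint_torque': array([-2.43193521e-03, -4.40031731e+01, -1.76592475e+01,  6.32846332e-02,
        5.81239408e-02, -2.10115841e-04]), 'position': array([0.1450695 , 0.60719815, 0.22160637]), 'tool_rot': array([ 1.17101531e-01,  9.93119395e-01, -1.00403688e-03, -2.99929858e-04]), 'ft_force': array([ 0.11308478,  0.00910395, -0.22598632]), 'moment': array([-0.01672813,  0.03851108, -0.00739627]), 'grip_width': 0.08733538786094687}
0.0187
scene {'mtx': array([[471.77525305,   0.        , 288.19401964],
       [  0.        , 471.77525305, 206.08704376],
       [  0.        ,   0.        ,   1.        ]]), 'R': array([[-0.73267593,  0.68044583, -0.01339595],
       [ 0.57524706,  0.60864363, -0.54648307],
       [-0.36369877, -0.40810098, -0.837363  ]]), 't': array([ 0.37612478, -0.25454071,  1.39292272])}
top {'mtx': array([[507.1555537
[... 162 characters left out ...]
-0.9999348 , -0.00628721],
       [-0.99363867,  0.01017796, -0.11215435],
       [ 0.11221103,  0.00517807, -0.99367091]]), 't': array([-0.00172895,  0.53183401,  1.09828771])}
wrist {'mtx': array([[298.87682014,   0.        , 281.58556239],
       [  0.        , 298.87682014, 212.31429138],
       [  0.        ,   0.        ,   1.        ]]), 'hand_eye': array([[-1.48932464e-03, -9.60699618e-01, -2.77586070e-01,
         7.60854137e-02],
       [ 9.99998824e-01, -1.32916443e-03, -7.65150548e-04,
         3.94332927e-04],
       [ 3.66122310e-04, -2.77586883e-01,  9.60700468e-01,
        -1.60945357e-01],
       [ 0.00000000e+00,  0.00000000e+00,  0.00000000e+00,
         1.00000000e+00]])}
```

View pics/scene0.png

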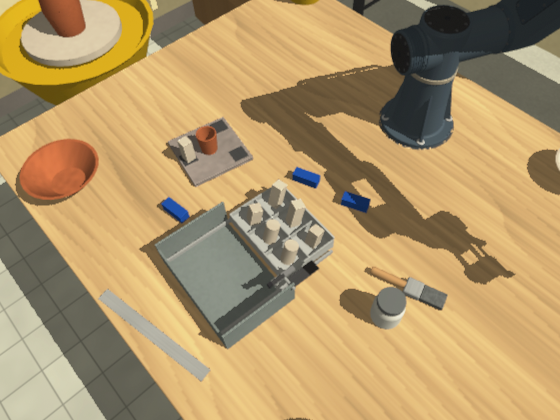

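View pics/top0.png

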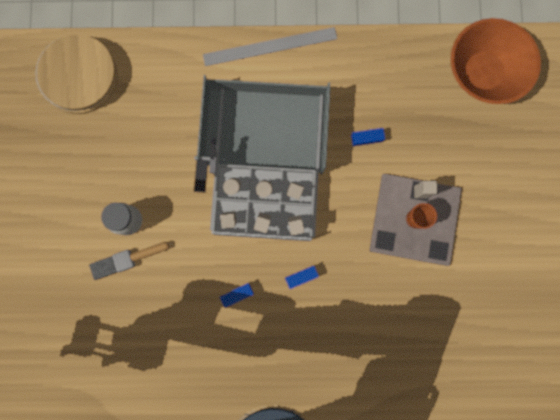

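View pics/wrist0.png

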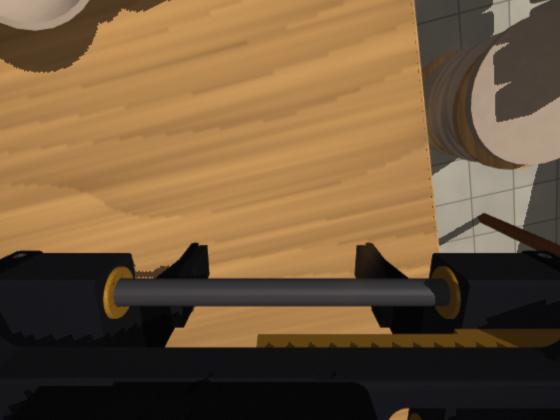

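```bash
cat > h.py <<'E'
import numpy as np,cv2
from rig import robot
from scipy.spatial.transform import Rotation as Ro
def cloud(n,d,obs=None):
    c=robot.calibration(n);K=c['mtx'];h,w=d.shape
    u,v=np.meshgrid(np.arange(w),np.arange(h))
    P=np.stack([(u-K[0,2])/K[0,0]*d,(v-K[1,2])/K[1,1]*d,d],-1)
    if n!='wrist': return (P-c['t'])@c['R']
    H=c['hand_eye'];P=P@H[:3,:3].T+H[:3,3]
    return P@Ro.from_quat(obs['tool_rot']).as_matrix().T+obs['position']
def proj(n,X):
    c=robot.calibration(n);p=(np.atleast_2d(X)@c['R'].T+c['t'])@c['mtx'].T
    return p[:,:2]/p[:,2:]
E
python3 - <<'E'
from h import *
p=cv2.imread('pics/top0.png');s=cv2.imread('pics/scene0.png')
cv2.imwrite('pics/tc.png',cv2.resize(p[150:250,190:330],None,fx=5.6,fy=5.6,interpolation=cv2.INTER_CUBIC))
cv2.imwrite('pics/tc2.png',cv2.resize(p[165:275,360:475],None,fx=5,fy=5,interpolation=cv2.INTER_CUBIC))
cv2.imwrite('pics/sc.png',cv2.resize(s[170:280,220:345],None,fx=5.4,fy=5.4,interpolation=cv2.INTER_CUBIC))
d=np.load('pics/top0d.npy');P=cloud('top',d)
for (u,v) in [(232,186),(264,189),(295,191),(227,221),(262,224),(296,227),(385,241),(438,250),(425,187),(423,210),(201,170),(201,187),(300,288),(265,243),(123,216)]:
    print((u,v),P[v,u].round(4))
ds=np.load('pics/scene0d.npy')
print((d==0).sum(),(ds==0).sum())
E
```

```text
(232, 186) [0.5825 0.0816 0.0814]
(264, 189) [0.5754 0.0134 0.0805]
(295, 191) [ 0.5711 -0.0529  0.0761]
(227, 221) [0.5082 0.093  0.0742]
(262, 224) [0.4991 0.0177 0.0956]
(296, 227) [ 0.492  -0.0532  0.0965]
(385, 241) [ 0.4654 -0.2549  0.0146]
(438, 250) [ 0.4441 -0.3724  0.0142]
(425, 187) [ 0.5758 -0.3294  0.0824]
(423, 210) [ 0.532  -0.3368  0.0349]
(201, 170) [0.6187 0.1487 0.0774]
(201, 187) [0.5822 0.1489 0.0745]
(300, 288) [ 0.3624 -0.064  -0.0034]
(265, 243) [0.4642 0.014  0.001 ]
(123, 216) [0.5195 0.3108 0.0897]
942 922
```

View pics/tc.png

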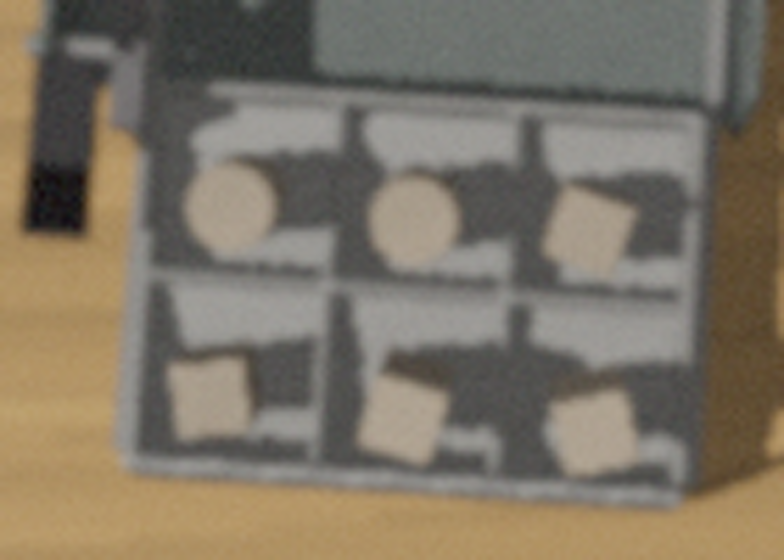

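View pics/tc2.png

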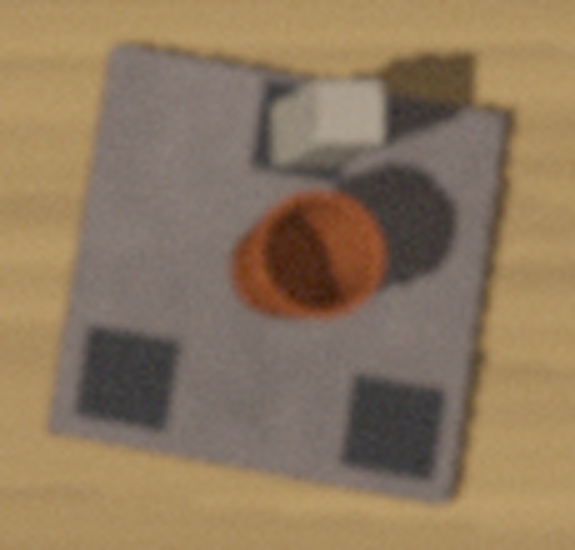

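View pics/sc.png

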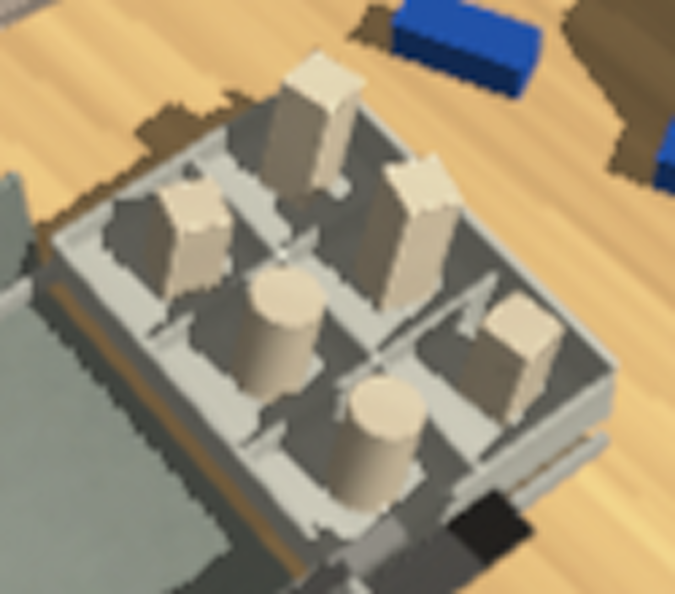

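```bash
cat >> h.py <<'E'
def rel(pos,R):
    """shift cm & rotvec deg from the measured pose to the wanted pose"""
    o=robot.get_obs();R0=Ro.from_quat(o['tool_rot'])
    s=R0.inv().apply(np.array(pos)-o['position'])*100
    r=(R0.inv()*R).as_rotvec(degrees=True)
    print('from',o['position'].round(4),'t',round(o['time'],2),'shift cm',s.round(2),'turn',r.round(2),'n',max(np.linalg.norm(s)/4.17,np.linalg.norm(r)/7.16).round(1))
def toolR(yaw=0,tilt=0):
    """base: tool x -> -X, y -> +Y, z down. tilt about world-ish: yaw about Z after"""
    return Ro.from_euler('z',yaw)*Ro.from_matrix(np.array([[-1,0,0],[0,1,0],[0,0,-1.]]).T)
E
python3 -c "
from h import *
rel([0.47,0.01,0.23],toolR())"
```

```text
from [0.1451 0.6073 0.2218] t 0.15 shift cm [-45.49 -50.54  -0.75] turn [ -0.1   -0.03 -13.45] n 16.3
```

>>> drive_tool(targets=[-45.5,-50.5,-0.8,0,0,-13.5,-45.5,-50.5,-0.8,0,0,-13.5,-45.5,-50.5,-0.8,0,0,-13.5,-45.5,-50.5,-0.8,0,0,-13.5,-45.5,-50.5,-0.8,0,0,-13.5,-45.5,-50.5,-0.8,0,0,-13.5,-45.5,-50.5,-0.8,0,0,-13.5,-45.5,-50.5,-0.8,0,0,-13.5,-45.5,-50.5,-0.8,0,0,-13.5,-45.5,-50.5,-0.8,0,0,-13.5,-45.5,-50.5,-0.8,0,0,-13.5,-45.5,-50.5,-0.8,0,0,-13.5])

```text
time: 1.15
position: [0.3849, 0.1669, 0.2286]
tool_rot: [-0.0, 1.0, 0.0, 0.0]
ft_force: [1.5, 0.0, -0.6]
grip_width: 0.0867
```

```bash
python3 -c "
from h import *
rel([0.47,0.01,0.23],toolR())"
```

```text
from [0.3849 0.1669 0.2286] t 1.15 shift cm [ -8.5  -15.69  -0.14] turn [0.01 0.01 0.04] n 4.3
```

>>> drive_tool(targets=[-8.5,-15.7,-0.1,0,0,0,-8.5,-15.7,-0.1,0,0,0,-8.5,-15.7,-0.1,0,0,0,-8.5,-15.7,-0.1,0,0,0,-8.5,-15.7,-0.1,0,0,0,-8.5,-15.7,-0.1,0,0,0,-8.5,-15.7,-0.1,0,0,0,-8.5,-15.7,-0.1,0,0,0])

```text
time: 1.82
position: [0.4681, 0.013, 0.229]
tool_rot: [-0.001, 1.0, 0.0, -0.001]
ft_force: [-0.4, 0.1, 1.3]
grip_width: 0.0871
```

```bash
cat > snap.py <<'E'
import sys
from h import *
o=robot.get_obs();p,d=robot.camera('wrist');n=sys.argv[1]
cv2.imwrite(f'pics/{n}.png',p[:,:,::-1]);np.savez(f'pics/{n}.npz',d=d,position=o['position'],tool_rot=o['tool_rot'])
print(o['position'].round(4),o['tool_rot'].round(4),o['time'],np.abs(o['joint_velocities']).max())
E
python3 snap.py w1
```

```text
[0.4681 0.013  0.229 ] [-7.0e-04  1.0e+00  5.0e-04 -1.1e-03] 1.8167 0.021262909201111003
```

View pics/w1.png

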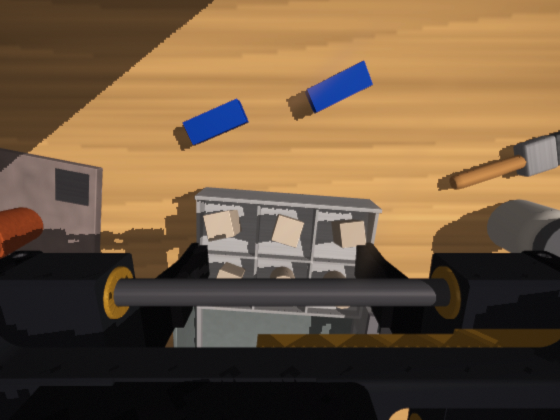

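>>> drive_tool(targets=[-4.5,-2.5,3,0,0,0,-4.5,-2.5,3,0,0,0,-4.5,-2.5,3,0,0,0,-4.5,-2.5,3,0,0,0,-4.5,-2.5,3,0,0,0,-4.5,-2.5,3,0,0,0])

```text
time: 2.37
position: [0.5134, -0.0118, 0.1999]
tool_rot: [-0.001, 1.0, 0.0, -0.0]
ft_force: [0.7, -0.1, -0.5]
grip_width: 0.087
```

```bash
python3 snap.py w2; python3 - <<'E'
from h import *
p=cv2.imread('pics/w2.png')
cv2.imwrite('pics/w2c.png',cv2.resize(p[130:270,190:390],None,fx=4,fy=4,interpolation=cv2.INTER_CUBIC))
E
```

```text
[ 0.5134 -0.0118  0.1999] [-1.2e-03  1.0e+00  2.0e-04 -3.0e-04] 2.3667 0.005380762398542186
```

View pics/w2c.png

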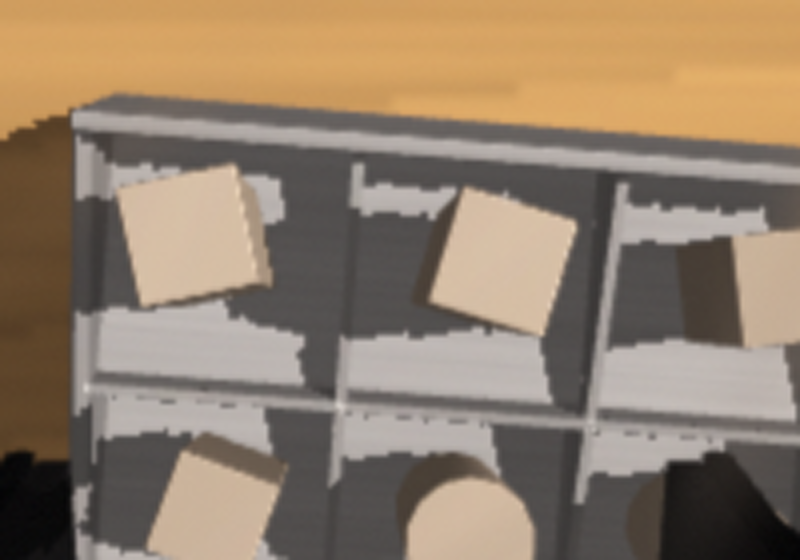

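```bash
cat > m.py <<'E'
from h import *
z=np.load('pics/w2.npz');o=dict(position=z['position'],tool_rot=z['tool_rot'])
c=robot.calibration('wrist');K=c['mtx'];H=c['hand_eye']
Rw=Ro.from_quat(o['tool_rot']).as_matrix()
def ray(px):
    px=np.atleast_2d(px).astype(float);r=np.c_[(px[:,0]-K[0,2])/K[0,0],(px[:,1]-K[1,2])/K[1,1],np.ones(len(px))]
    return (r@H[:3,:3].T)@Rw.T, Rw@H[:3,3]+o['position']
W=cloud('wrist',z['d'],o)
T={'R':[(118,190),(235,165),(258,288),(140,306)],'M':[(464,188),(576,221),(541,335),(430,300)]}
for k,q in T.items():
    q=np.array(q)/4+[190,130]-0.375
    m=np.zeros(z['d'].shape,np.uint8);cv2.fillPoly(m,[q.round().astype(int)],1);m=cv2.erode(m,np.ones((5,5)))
    P=W[m>0];P=P[P[:,2]>.05];cm=P.mean(0);n=np.linalg.svd(P-cm)[2][2];n*=np.sign(n[2])
    r,c0=ray(q)
    C=c0+r*((cm-c0)@n/(r@n))[:,None]
    print(k,len(P),'n',n.round(3),'res',np.std((P-cm)@n).round(4),'mean',cm.round(4));print(C.round(4),'cen',C.mean(0).round(4))
    e=np.roll(C,-1,0)-C;print('edges',np.linalg.norm(e,axis=1).round(4),'yaw',np.degrees(np.arctan2(e[:,1],e[:,0])).round(1))
q=np.array([(75,117),(800,178)])/4+[190,130]-.375
r,c0=ray(q);C=c0+r*((.06-c0[2])/r[:,2])[:,None];e=C[1]-C[0];print('front rim',C.round(4),np.degrees(np.arctan2(-e[0],e[1])))
E
python3 m.py
```

```text
R 691 n [ 0.192 -0.947  0.258] res 0.0066 mean [ 0.4922 -0.0524  0.0945]
[[ 0.5556 -0.1622 -0.3549]
 [ 0.4601 -0.0292  0.2033]
 [ 0.4783 -0.0271  0.1973]
 [ 0.6903 -0.1989 -0.5897]] cen [ 0.5461 -0.1044 -0.136 ]
edges [0.5818 0.0193 0.833  0.2732] yaw [125.7   6.4 -39.  164.7]
M 637 n [0.547 0.805 0.23 ] res 0.0065 mean [0.4976 0.0192 0.0953]
[[ 0.4447 -0.0081  0.3163]
 [ 0.3987 -0.0476  0.5641]
 [ 0.4182 -0.0217  0.4268]
 [ 0.4573 -0.0076  0.2847]] cen [ 0.4297 -0.0212  0.398 ]
edges [0.255  0.1411 0.148  0.034 ] yaw [-139.4   52.9   19.8 -177.7]
front rim [[ 0.4688 -0.0846  0.06  ]
 [ 0.4839  0.0975  0.06  ]] -4.737362663183428
```

```bash
sed -i "s/n=np.linalg.svd.*$/n=np.array([-.2562,.0213,.966])/" m.py
cat >> m.py <<'E'
print('noise',np.std(W[200:210,100:120,2]), W[180:200,100:120,2].mean())
from scipy.spatial.transform import Rotation as Ro
yt=np.radians(-4.74)
for k,q in T.items():
    q=np.array(q)/4+[190,130]-.375
    r,c0=ray(q);n=np.array([-.2562,.0213,.966])
    for zc in (.0956,):
        rc=r.mean(0);cm=c0+rc*((zc-c0[2])/rc[2])
        C=c0+r*((cm-c0)@n/(r@n))[:,None];e=np.roll(C,-1,0)-C
        f=(Ro.from_euler('z',yt)*Ro.from_euler('y',-.26)).inv()
        g=f.apply(e)
        print(k,zc,C.mean(0).round(4),np.linalg.norm(e,axis=1).round(4),'yaw in tray',np.degrees(np.arctan2(g[:,1],g[:,0])).round(1))
E
python3 m.py
```

```text
R 691 n [-0.256  0.021  0.966] res 0.0104 mean [ 0.4922 -0.0524  0.0945]
[[ 0.4818 -0.0682  0.0921]
 [ 0.4764 -0.0418  0.09  ]
 [ 0.5034 -0.0366  0.0971]
 [ 0.5072 -0.0633  0.0987]] cen [ 0.4922 -0.0525  0.0945]
edges [0.027  0.0283 0.027  0.0267] yaw [ 101.5   10.9  -81.8 -169.1]
M 637 n [-0.256  0.021  0.966] res 0.0187 mean [0.4976 0.0192 0.0953]
[[0.4814 0.0101 0.0912]
 [0.4887 0.0357 0.0926]
 [0.5138 0.0278 0.0994]
 [0.506  0.0025 0.0979]] cen [0.4975 0.019  0.0953]
edges [0.0266 0.0271 0.0266 0.0265] yaw [  74.   -17.5 -107.2  162.6]
front rim [[ 0.4688 -0.0846  0.06  ]
 [ 0.4839  0.0975  0.06  ]] -4.737362663183428
noise 0.03600513184710344 -1.170697126197981e-05
R 0.0956 [ 0.492  -0.0523  0.0956] [0.0269 0.0282 0.0269 0.0266] yaw in tray [ 106.8   15.1  -76.7 -164.9]
M 0.0956 [0.4974 0.019  0.0956] [0.0266 0.0271 0.0265 0.0265] yaw in tray [  78.4  -12.3 -102.8  167.8]
```

>>> drive_tool(targets=[4.3,-30,-0.5,0,0,0,4.3,-30,-0.5,0,0,0,4.3,-30,-0.5,0,0,0,4.3,-30,-0.5,0,0,0,4.3,-30,-0.5,0,0,0,4.3,-30,-0.5,0,0,0,4.3,-30,-0.5,0,0,0,4.3,-30,-0.5,0,0,0,4.3,-30,-0.5,0,0,0,4.3,-30,-0.5,0,0,0,4.3,-30,-0.5,0,0,0])

```text
time: 3.33
position: [0.4715, -0.311, 0.2044]
tool_rot: [-0.001, 1.0, 0.001, -0.0]
ft_force: [-0.3, -0.0, -0.1]
grip_width: 0.0869
```

```bash
python3 snap.py w3; python3 - <<'E'
from h import *
p=cv2.imread('pics/w3.png')
cv2.imwrite('pics/w3c.png',cv2.resize(p[90:250,150:410],None,fx=3,fy=3,interpolation=cv2.INTER_CUBIC))
E
```

```text
[ 0.4715 -0.311   0.2044] [-9.e-04  1.e+00  9.e-04 -4.e-04] 3.3333 0.017045298767528874
```

View pics/w3.png

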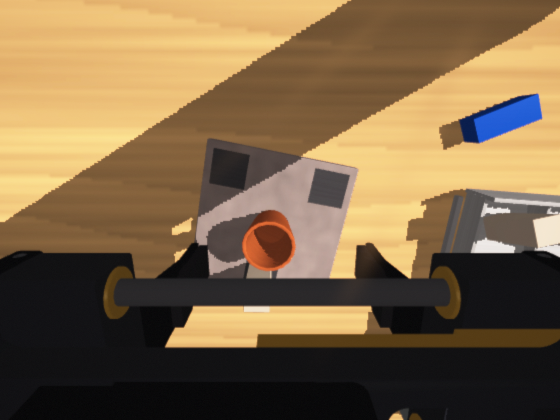

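View pics/w3c.png

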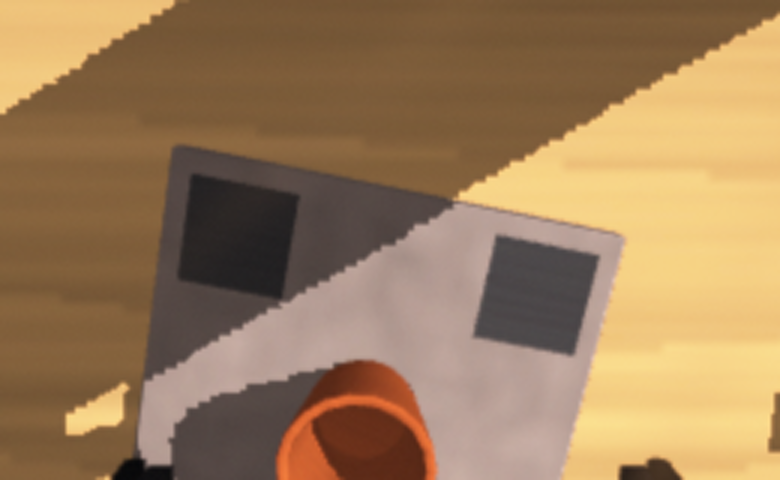

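```bash
python3 - <<'E'
from h import *
z=np.load('pics/w3.npz');pos=z['position'];Rw=Ro.from_quat(z['tool_rot']).as_matrix()
c=robot.calibration('wrist');K=c['mtx'];H=c['hand_eye']
W=cloud('wrist',z['d'],dict(position=pos,tool_rot=z['tool_rot']))
T={'p1':[(191,174),(299,195),(283,299),(178,279)],'p0':[(497,235),(599,256),(575,355),(474,336)],'slab front':[(176,146),(623,235)]}
for k,q in T.items():
    q=np.array(q)/3+[150,90]-.33
    r=np.c_[(q[:,0]-K[0,2])/K[0,0],(q[:,1]-K[1,2])/K[1,1],np.ones(len(q))]@H[:3,:3].T@Rw.T;c0=Rw@H[:3,3]+pos
    C=c0+r*((.015-c0[2])/r[:,2])[:,None];e=np.roll(C,-1,0)-C
    u,v=q.mean(0).round().astype(int)
    print(k,C.mean(0).round(4),np.linalg.norm(e,axis=1).round(4),np.degrees(np.arctan2(e[:,1],e[:,0])).round(1),'depth',np.median(W[v-6:v+7,u-6:u+7].reshape(-1,3),0).round(4))
# top view
d=np.load('pics/top0d.npy');c=robot.calibration('top')
for k,q in {'p1':(438.6,250.3),'p0':(385.4,240.5)}.items():
    r=np.r_[(q[0]-c['mtx'][0,2])/c['mtx'][0,0],(q[1]-c['mtx'][1,2])/c['mtx'][1,1],1]@c['R'];c0=-c['R'].T@c['t']
    print('top',k,(c0+r*((.015-c0[2])/r[2])).round(4))
E
```

```text
p1 [ 0.4436 -0.3721  0.015 ] [0.0419 0.0415 0.042  0.0414] [  79.1  -10.5 -101.   169.3] depth [ 0.4438 -0.3722  0.0143]
p0 [ 0.4669 -0.2546  0.015 ] [0.0412 0.0409 0.0419 0.0414] [  78.5  -10.1 -100.9  168.9] depth [ 0.4666 -0.2551  0.0142]
slab front [ 0.4257 -0.3079  0.015 ] [0.1754 0.1754] [  78.9 -101.1] depth [ 0.4255 -0.3089  0.0085]
top p1 [ 0.4434 -0.3735  0.015 ]
top p0 [ 0.4665 -0.2557  0.015 ]
```

```bash
cat >> h.py <<'E'
YT=np.radians(-4.74)
N=np.array([-.2562,.0213,.966])
def gR(th): return Ro.from_euler('z',YT)*Ro.from_euler('y',-.26)*Ro.from_euler('z',np.radians(th))*toolR()
TOP={'R':np.array([.492,-.0525,.095]),'M':np.array([.4975,.019,.0953])}
TH={'R':15,'M':-12.2}
def grasp(k,h): rel(TOP[k]+N*h,gR(TH[k]))
def place(p,z): rel(np.array(p+[z]),toolR(np.radians(-10.9)))
E
python3 -c "
from h import *
grasp('R',.05)"
```

```text
from [ 0.4717 -0.3108  0.2045] t 3.38 shift cm [-0.83 25.92  6.15] turn [  2.66 -14.73 -10.05] n 6.4
```

>>> drive_tool(targets=[-0.8,25.9,6.1,2.7,-14.7,-10.1,-0.8,25.9,6.1,2.7,-14.7,-10.1,-0.8,25.9,6.1,2.7,-14.7,-10.1,-0.8,25.9,6.1,2.7,-14.7,-10.1,-0.8,25.9,6.1,2.7,-14.7,-10.1,-0.8,25.9,6.1,2.7,-14.7,-10.1,-0.8,25.9,6.1,2.7,-14.7,-10.1,-0.8,25.9,6.1,2.7,-14.7,-10.1,-0.8,25.9,6.1,2.7,-14.7,-10.1,-0.8,25.9,6.1,2.7,-14.7,-10.1,-0.8,25.9,6.1,2.7,-14.7,-10.1], grip=0.0, squeeze=25)

```text
time: 4.3
position: [0.4805, -0.0551, 0.1441]
tool_rot: [-0.088, 0.987, -0.024, 0.129]
ft_force: [0.0, -0.6, 0.3]
grip_width: 0.0436
```

```bash
python3 -c "
from h import *
grasp('R',-.0347)";python3 snap.py w4
```

```text
from [ 0.4805 -0.0551  0.1441] t 4.3 shift cm [0.09 0.42 8.5 ] turn [-0.22  0.09 -0.06] n 2.0
[ 0.4805 -0.0551  0.1441] [-0.0879  0.9875 -0.024   0.1286] 4.3 0.015611604771948175
```

View pics/w4.png

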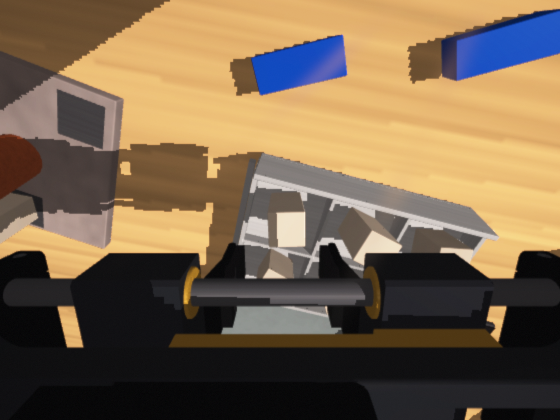

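>>> drive_tool(targets=[0.1,0.4,0,0,0,0,0.1,0.4,3,0,0,0,0.1,0.4,5.5,0,0,0,0.1,0.4,7.5,0,0,0,0.1,0.4,8.5,0,0,0,0.1,0.4,8.5,0,0,0,0.1,0.4,8.5,0,0,0])

```text
time: 4.93
position: [0.4995, -0.0529, 0.0603]
tool_rot: [-0.088, 0.988, -0.023, 0.127]
ft_force: [0.7, 0.7, -0.1]
grip_width: 0.0435
```

>>> drive_tool(targets=[0,0,0,0,0,0,0,0,0,0,0,0,0,0,0,0,0,0,0,0,0,0,0,0,0,0,0,0,0,0,0,0,0,0,0,0,0,0,0,0,0,0], grip=1, squeeze=25)

```text
time: 5.52
position: [0.5002, -0.0526, 0.0616]
tool_rot: [-0.088, 0.987, -0.024, 0.129]
ft_force: [-1.2, -1.0, 6.3]
grip_width: 0.0282
```

```bash
python3 -c "
from h import *
grasp('R',-.0347);print(robot.get_obs()['grip_width'],robot.get_obs()['ft_force'])"
```

```text
from [ 0.5002 -0.0526  0.0616] t 5.52 shift cm [-0.06 -0.07  0.03] turn [-0.2   0.08 -0.03] n 0.0
0.028189250021033858 [-1.18476391 -1.02331213  6.27303513]
```

>>> drive_tool(targets=[0,0,-1,0,0,0,0,0,-3.5,0,0,0,0,0,-7,0,0,0,0,0,-10,0,0,0,0,0,-12,0,0,0,0,0,-12,0,0,0])

```text
time: 6.02
position: [0.4698, -0.0498, 0.1803]
tool_rot: [-0.088, 0.987, -0.025, 0.131]
ft_force: [0.0, 1.0, 0.7]
grip_width: 0.0278
```

```bash
python3 -c "
from h import *
print(robot.get_obs()['grip_width'],robot.get_obs()['ft_force'])
place([.4435,-.372],.16)"; python3 snap.py w5
```

```text
0.027802146468543412 [0.03471586 0.97576913 0.67255358]
from [ 0.4698 -0.0498  0.1803] t 6.02 shift cm [  8.85 -31.08   2.11] turn [-1.44 15.31 21.02] n 7.8
[ 0.4698 -0.0498  0.1803] [-0.0885  0.9871 -0.025   0.1307] 6.0167 0.07798901236018166
```

View pics/w5.png

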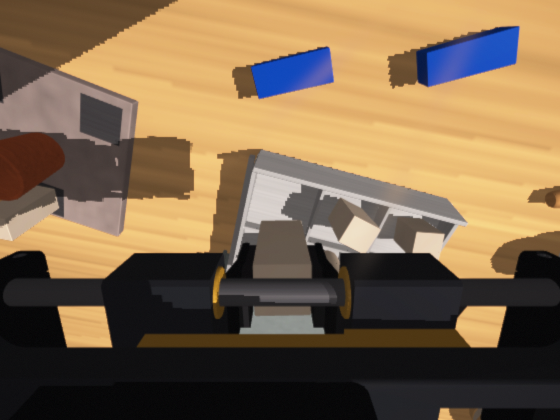

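>>> drive_tool(targets=[8.9,-31.1,2.1,-1.4,15.3,21,8.9,-31.1,2.1,-1.4,15.3,21,8.9,-31.1,2.1,-1.4,15.3,21,8.9,-31.1,2.1,-1.4,15.3,21,8.9,-31.1,2.1,-1.4,15.3,21,8.9,-31.1,2.1,-1.4,15.3,21,8.9,-31.1,2.1,-1.4,15.3,21,8.9,-31.1,2.1,-1.4,15.3,21,8.9,-31.1,2.1,-1.4,15.3,21,8.9,-31.1,2.1,-1.4,15.3,21,8.9,-31.1,2.1,-1.4,15.3,21,8.9,-31.1,2.1,-1.4,15.3,21])

```text
time: 7.07
position: [0.4416, -0.3699, 0.1545]
tool_rot: [0.095, 0.996, 0.002, -0.004]
ft_force: [0.1, -0.6, -0.7]
grip_width: 0.0281
```

```bash
python3 -c "
from h import *
place([.4435,-.372],.06)
o=robot.get_obs();p,d=robot.camera('scene');cv2.imwrite('pics/s6.png',cv2.resize(p[100:220,120:280,::-1],None,fx=4,fy=4,interpolation=cv2.INTER_CUBIC))"; python3 snap.py w6
```

```text
from [ 0.4416 -0.3699  0.1545] t 7.07 shift cm [-0.31 -0.2   9.44] turn [ 0.19 -0.5   0.05] n 2.3
[ 0.4419 -0.3699  0.155 ] [ 0.0942  0.9955  0.0017 -0.0039] 7.1167 0.012177618975689697
```

View pics/s6.png

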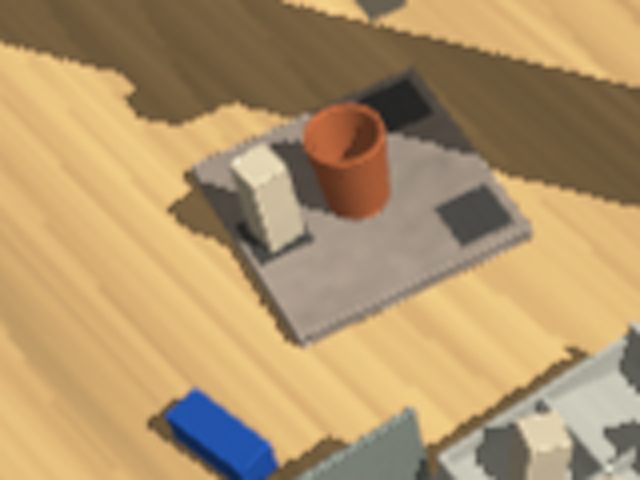

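View pics/w6.png

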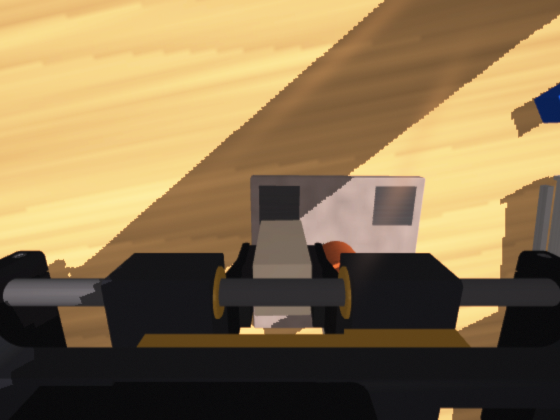

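>>> drive_tool(targets=[-0.2,-0.2,3,0.2,-0.4,0,-0.2,-0.2,6,0.2,-0.4,0,-0.2,-0.2,8,0.2,-0.4,0,-0.2,-0.2,9.2,0.2,-0.4,0,-0.2,-0.2,9.2,0.2,-0.4,0,-0.2,-0.2,9.2,0.2,-0.4,0])

```text
time: 7.67
position: [0.4433, -0.3736, 0.0638]
tool_rot: [0.095, 0.996, -0.001, 0.0]
ft_force: [-0.1, -0.9, -0.4]
grip_width: 0.028
```

```bash
python3 -c "
from h import *
place([.4435,-.372],.0505);print(robot.get_obs()['ft_force'])"
```

```text
from [ 0.4433 -0.3736  0.0638] t 7.67 shift cm [0.01 0.16 1.33] turn [-0.14  0.02  0.05] n 0.3
[-0.0615588  -0.89943557 -0.35273996]
```

>>> drive_tool(targets=[0,0.15,0.5,0,0,0,0,0.15,0.9,0,0,0,0,0.15,1.2,0,0,0,0,0.15,1.2,0,0,0,0,0.15,1.2,0,0,0])

```text
time: 8.08
position: [0.4434, -0.3728, 0.052]
tool_rot: [0.095, 0.995, -0.002, 0.0]
ft_force: [0.3, -0.5, -0.2]
grip_width: 0.0279
```

```bash
python3 -c "
from h import *
place([.4435,-.372],.0505);print(robot.get_obs()['ft_force'])"; python3 snap.py w7;python3 -c "
from h import *
p,d=robot.camera('scene');cv2.imwrite('pics/s7.png',cv2.resize(p[100:220,140:300,::-1],None,fx=5,fy=5,interpolation=cv2.INTER_CUBIC))"
```

```text
from [ 0.4434 -0.3728  0.052 ] t 8.08 shift cm [0.01 0.08 0.15] turn [-0.17  0.06 -0.01] n 0.0
[ 0.32207576 -0.49048219 -0.1858499 ]
[ 0.4434 -0.3728  0.052 ] [ 9.510e-02  9.955e-01 -1.600e-03  4.000e-04] 8.0833 0.003219717846105153
```

View pics/s7.png

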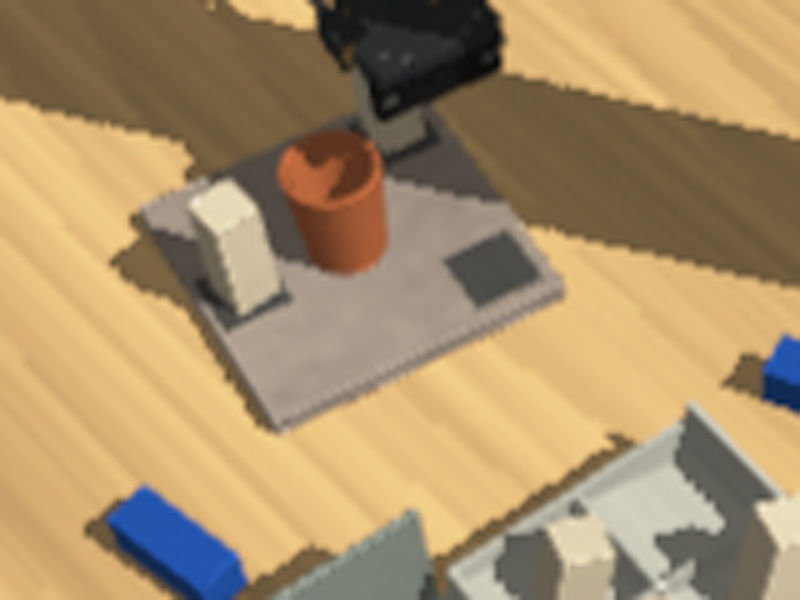

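Prop sits just over the patch at crop (395,140), centred. Lower to contact.

>>> drive_tool(targets=[0,0.1,0.1,0,0,0,0,0.1,0.2,0,0,0,0,0.1,0.2,0,0,0])

```text
time: 8.43
position: [0.4437, -0.3721, 0.0504]
tool_rot: [0.095, 0.995, -0.002, 0.0]
ft_force: [-0.5, 1.0, 4.0]
grip_width: 0.0279
```

>>> drive_tool(targets=[0,0,0,0,0,0,0,0,0,0,0,0,0,0,0,0,0,0,0,0,0,0,0,0], grip=0.0)

```text
time: 8.77
position: [0.4434, -0.3716, 0.0495]
tool_rot: [0.095, 0.995, -0.001, 0.0]
ft_force: [-0.8, 0.3, 0.1]
grip_width: 0.0418
```

>>> drive_tool(targets=[0,0,-1.5,0,0,0,0,0,-4.5,0,0,0,0,0,-8,0,0,0,0,0,-11,0,0,0,0,0,-12,0,0,0,0,0,-12,0,0,0])

```text
time: 9.27
position: [0.4449, -0.373, 0.1728]
tool_rot: [0.095, 0.995, -0.004, 0.003]
ft_force: [-0.4, -0.1, 0.3]
grip_width: 0.0437
```

```bash
python3 -c "
from h import *
grasp('M',.05)"; python3 snap.py w8
```

```text
from [ 0.4449 -0.373   0.1728] t 9.27 shift cm [ 3.54 39.36  2.62] turn [ -2.77 -14.34   6.06] n 9.5
[ 0.4449 -0.373   0.1728] [ 0.095   0.9955 -0.0038  0.0027] 9.2667 0.058024554108800606
```

View pics/w8.png

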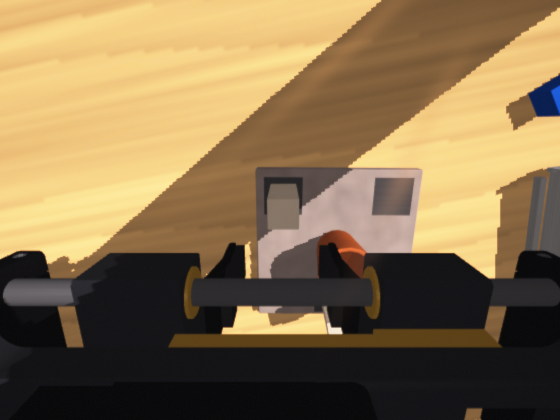

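>>> drive_tool(targets=[3.5,39.4,2.6,-2.8,-14.3,6.1,3.5,39.4,2.6,-2.8,-14.3,6.1,3.5,39.4,2.6,-2.8,-14.3,6.1,3.5,39.4,2.6,-2.8,-14.3,6.1,3.5,39.4,2.6,-2.8,-14.3,6.1,3.5,39.4,2.6,-2.8,-14.3,6.1,3.5,39.4,2.6,-2.8,-14.3,6.1,3.5,39.4,2.6,-2.8,-14.3,6.1,3.5,39.4,2.6,-2.8,-14.3,6.1,3.5,39.4,2.6,-2.8,-14.3,6.1,3.5,39.4,2.6,-2.8,-14.3,6.1,3.5,39.4,2.6,-2.8,-14.3,6.1])

```text
time: 10.32
position: [0.4822, 0.0236, 0.1409]
tool_rot: [0.145, 0.981, 0.011, 0.124]
ft_force: [-0.1, 0.1, 0.1]
grip_width: 0.0437
```

>>> drive_tool(targets=[0,0,0,0,0,0,0,0,0,0,0,0,0,0,0,0,0,0])

```text
time: 10.57
position: [0.4837, 0.0207, 0.1423]
tool_rot: [0.148, 0.981, 0.011, 0.126]
ft_force: [0.0, -0.3, 0.9]
grip_width: 0.0435
```

```bash
python3 -c "
from h import *
grasp('M',-.0347)"; python3 snap.py w9
```

```text
from [0.4837 0.0207 0.1423] t 10.57 shift cm [-0.2  -0.05  8.37] turn [ 0.19 -0.39 -0.26] n 2.0
[0.4837 0.0207 0.1423] [0.148  0.9808 0.0109 0.1262] 10.5667 0.007359442193075935
```

View pics/w9.png

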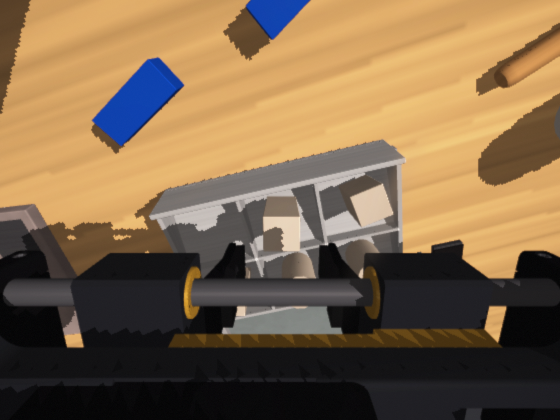

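Prop M (col ~283) lies centred between the fingers and square to the jaws.

>>> drive_tool(targets=[-0.2,0,1,0,-0.4,0,-0.2,0,4,0,-0.4,0,-0.2,0,6.5,0,-0.4,0,-0.2,0,8,0,-0.4,0,-0.2,0,8.4,0,-0.4,0,-0.2,0,8.4,0,-0.4,0,-0.2,0,8.4,0,-0.4,0])

```text
time: 11.2
position: [0.5066, 0.0196, 0.0621]
tool_rot: [0.147, 0.98, 0.01, 0.13]
ft_force: [0.6, 0.1, -0.5]
grip_width: 0.0438
```

>>> drive_tool(targets=[0,0,0,0,0,0,0,0,0,0,0,0,0,0,0,0,0,0,0,0,0,0,0,0,0,0,0,0,0,0,0,0,0,0,0,0,0,0,0,0,0,0], grip=1, squeeze=25)

```text
time: 11.78
position: [0.507, 0.0201, 0.0626]
tool_rot: [0.147, 0.98, 0.01, 0.131]
ft_force: [-1.8, -0.7, 6.3]
grip_width: 0.0282
```

```bash
python3 -c "
from h import *
grasp('M',-.0347);print(robot.get_obs()['grip_width'],robot.get_obs()['ft_force'])"
```

```text
from [0.507  0.0201 0.0626] t 11.78 shift cm [ 0.02 -0.2   0.07] turn [ 0.24  0.12 -0.11] n 0.1
0.028169678544109632 [-1.82012328 -0.6576504   6.33779584]
```

>>> drive_tool(targets=[0,0,-1,0,0,0,0,0,-3.5,0,0,0,0,0,-7,0,0,0,0,0,-10,0,0,0,0,0,-12,0,0,0,0,0,-12,0,0,0])

```text
time: 12.28
position: [0.4763, 0.0223, 0.1817]
tool_rot: [0.146, 0.98, 0.01, 0.133]
ft_force: [0.9, -0.2, -0.2]
grip_width: 0.0283
```

```bash
python3 -c "
from h import *
print(robot.get_obs()['grip_width'],robot.get_obs()['ft_force'])
place([.4668,-.2550],.16)"
```

```text
0.028272943258772217 [ 0.86818667 -0.24518556 -0.17877298]
from [0.4763 0.0223 0.1817] t 12.28 shift cm [ -6.6  -26.93   2.37] turn [ 2.63 15.14 -6.06] n 6.7
```

>>> drive_tool(targets=[-6.6,-26.9,2.2,2.6,15.1,-6.1,-6.6,-26.9,2.2,2.6,15.1,-6.1,-6.6,-26.9,2.2,2.6,15.1,-6.1,-6.6,-26.9,2.2,2.6,15.1,-6.1,-6.6,-26.9,2.2,2.6,15.1,-6.1,-6.6,-26.9,2.2,2.6,15.1,-6.1,-6.6,-26.9,2.2,2.6,15.1,-6.1,-6.6,-26.9,2.2,2.6,15.1,-6.1,-6.6,-26.9,2.2,2.6,15.1,-6.1,-6.6,-26.9,2.2,2.6,15.1,-6.1,-6.6,-26.9,2.2,2.6,15.1,-6.1,-6.6,-26.9,2.2,2.6,15.1,-6.1])

```text
time: 13.28
position: [0.4654, -0.2529, 0.1571]
tool_rot: [0.094, 0.996, 0.001, -0.003]
ft_force: [0.8, -0.5, -1.0]
grip_width: 0.0278
```

>>> drive_tool(targets=[0,0,0,0,0,0,0,0,0,0,0,0])

```text
time: 13.45
position: [0.4658, -0.2536, 0.1575]
tool_rot: [0.094, 0.996, 0.001, -0.003]
ft_force: [0.2, 0.1, -1.0]
grip_width: 0.0281
```

```bash
python3 -c "
from h import *
place([.4668,-.2550],.065)"; python3 snap.py w10
```

```text
from [ 0.4658 -0.2536  0.1575] t 13.45 shift cm [-0.18 -0.12  9.24] turn [ 0.04 -0.34  0.11] n 2.2
[ 0.4658 -0.2536  0.1575] [ 9.410e-02  9.956e-01  7.000e-04 -3.000e-03] 13.45 0.006200514206665558
```

View pics/w10.png

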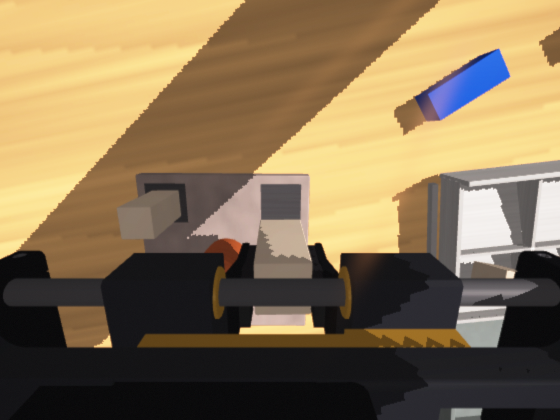

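>>> drive_tool(targets=[-0.2,-0.1,3,0,-0.3,0.1,-0.2,-0.1,6,0,-0.3,0.1,-0.2,-0.1,8,0,-0.3,0.1,-0.2,-0.1,9.2,0,-0.3,0.1,-0.2,-0.1,9.2,0,-0.3,0.1,-0.2,-0.1,9.2,0,-0.3,0.1])

```text
time: 14.0
position: [0.4667, -0.2555, 0.0649]
tool_rot: [0.096, 0.995, 0.001, -0.001]
ft_force: [-0.5, -0.5, 0.6]
grip_width: 0.0282
```

```bash
python3 -c "
from h import *
place([.4668,-.2550],.0520)"
```

```text
from [ 0.4667 -0.2555  0.0649] t 14.0 shift cm [-0.    0.05  1.29] turn [ 0.08 -0.11 -0.07] n 0.3
```

>>> drive_tool(targets=[0,0.05,0.6,0,0,0,0,0.05,1.0,0,0,0,0,0.05,1.2,0,0,0,0,0.05,1.35,0,0,0,0,0.05,1.4,0,0,0,0,0.05,1.4,0,0,0])

```text
time: 14.5
position: [0.467, -0.2554, 0.0514]
tool_rot: [0.096, 0.995, 0.0, -0.0]
ft_force: [0.6, -0.1, -1.2]
grip_width: 0.0281
```

```bash
python3 -c "
from h import *
place([.4668,-.2550],.0505);print(robot.get_obs()['ft_force'])
p,d=robot.camera('scene');cv2.imwrite('pics/s11.png',cv2.resize(p[100:220,140:300,::-1],None,fx=5,fy=5,interpolation=cv2.INTER_CUBIC))"
```

```text
from [ 0.467  -0.2554  0.0514] t 14.5 shift cm [0.02 0.03 0.09] turn [ 0.03 -0.03 -0.08] n 0.0
[ 0.60998672 -0.06328546 -1.19104352]
```

View pics/s11.png

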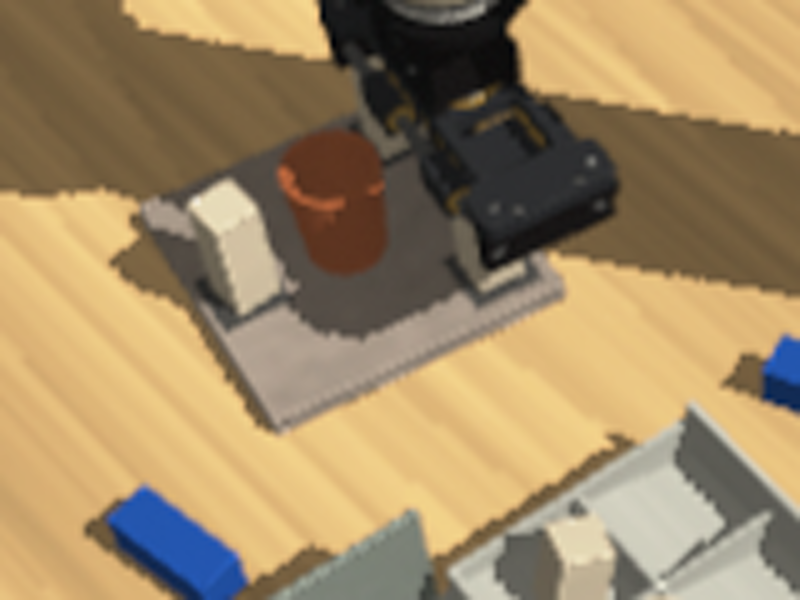

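>>> drive_tool(targets=[0,0,0.1,0,0,0,0,0,0.15,0,0,0,0,0,0.15,0,0,0])

```text
time: 14.8
position: [0.4672, -0.256, 0.0508]
tool_rot: [0.096, 0.995, -0.0, 0.0]
ft_force: [-1.5, -0.1, 5.9]
grip_width: 0.0277
```

>>> drive_tool(targets=[0,0,0,0,0,0,0,0,0,0,0,0,0,0,0,0,0,0,0,0,0,0,0,0], grip=0.0)

```text
time: 15.13
position: [0.4669, -0.2552, 0.0497]
tool_rot: [0.096, 0.995, 0.0, -0.0]
ft_force: [-0.8, 0.6, 0.6]
grip_width: 0.0416
```

>>> drive_tool(targets=[0,0,-1.5,0,0,0,0,0,-4.5,0,0,0,0,0,-8,0,0,0,0,0,-11,0,0,0,0,0,-13,0,0,0,0,0,-13,0,0,0,0,0,-13,0,0,0])

```text
time: 15.72
position: [0.4675, -0.2557, 0.1808]
tool_rot: [0.096, 0.995, -0.0, 0.001]
ft_force: [0.2, 0.4, -0.2]
grip_width: 0.0433
```

```bash
python3 snap.py w12; python3 - <<'E'
from h import *
p,d=robot.camera('scene');cv2.imwrite('pics/s12.png',cv2.resize(p[100:220,140:300,::-1],None,fx=5,fy=5,interpolation=cv2.INTER_CUBIC))
# lever: top depth
d=np.load('pics/top0d.npy');P=cloud('top',d);t=cv2.imread('pics/top0.png')
cv2.imwrite('pics/lev.png',cv2.resize(t[145:200,180:230],None,fx=10,fy=10,interpolation=cv2.INTER_CUBIC))
for v in range(160,194,3): print(v,[tuple((P[v,u]*1000).round(0).astype(int)) for u in (195,198,201,204)])
E
```

```text
[ 0.4675 -0.2557  0.1808] [ 9.570e-02  9.954e-01 -4.000e-04  8.000e-04] 15.7167 0.040217423703694716
160 [(np.int64(658), np.int64(175), np.int64(-3)), (np.int64(641), np.int64(156), np.int64(75)), (np.int64(641), np.int64(149), np.int64(74)), (np.int64(641), np.int64(143), np.int64(73))]
163 [(np.int64(651), np.int64(175), np.int64(-3)), (np.int64(635), np.int64(156), np.int64(75)), (np.int64(635), np.int64(149), np.int64(74)), (np.int64(635), np.int64(143), np.int64(73))]
166 [(np.int64(629), np.int64(163), np.int64(72)), (np.int64(629), np.int64(156), np.int64(72)), (np.int64(629), np.int64(150), np.int64(72)), (np.int64(628), np.int64(143), np.int64(73))]
169 [(np.int64(621), np.int64(162), np.int64(76)), (np.int64(621), np.int64(155), np.int64(76)), (np.int64(622), np.int64(149), np.int64(73)), (np.int64(622), np.int64(143), np.int64(72))]
172 [(np.int64(616), np.int64(163), np.int64(72)), (np.int64(615), np.int64(156), np.int64(72)), (np.int64(616), np.int64(150), np.int64(70)), (np.int64(615), np.int64(143), np.int64(73))]
175 [(np.int64(609), np.int64(162), np.int64(73)), (np
[... 567 characters left out ...]
.int64(588), np.int64(155), np.int64(76)), (np.int64(589), np.int64(149), np.int64(73)), (np.int64(588), np.int64(142), np.int64(75))]
187 [(np.int64(582), np.int64(162), np.int64(77)), (np.int64(582), np.int64(155), np.int64(79)), (np.int64(582), np.int64(149), np.int64(74)), (np.int64(582), np.int64(142), np.int64(75))]
190 [(np.int64(576), np.int64(162), np.int64(74)), (np.int64(576), np.int64(155), np.int64(74)), (np.int64(576), np.int64(149), np.int64(74)), (np.int64(575), np.int64(142), np.int64(75))]
193 [(np.int64(581), np.int64(174), np.int64(-1)), (np.int64(581), np.int64(167), np.int64(-2)), (np.int64(580), np.int64(160), np.int64(3)), (np.int64(580), np.int64(153), np.int64(-1))]
```

View pics/s12.png

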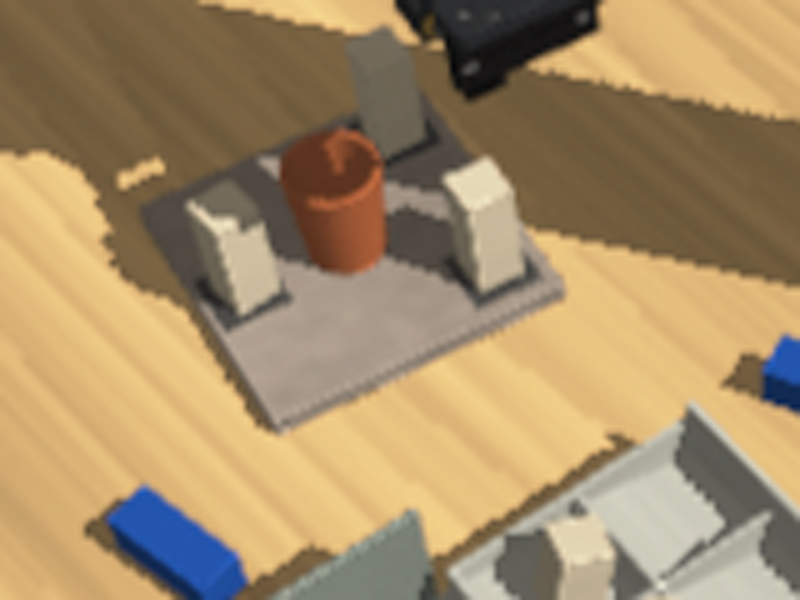

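View pics/w12.png

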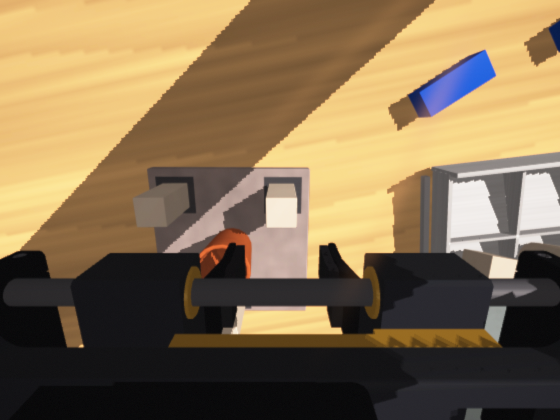

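View pics/lev.png

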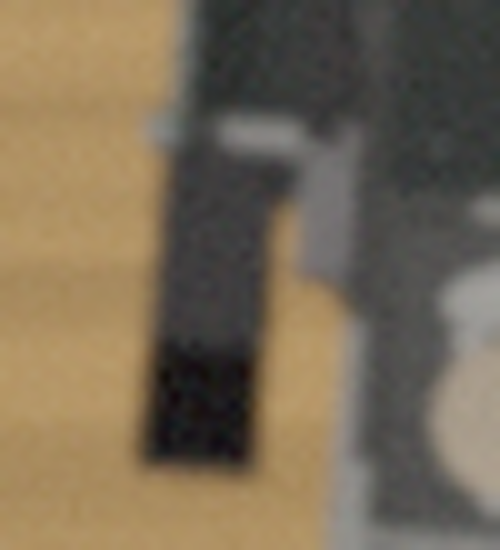

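```bash
python3 -c "
from h import *
rel([.584,.152,.13],toolR(YT))"
```

```text
from [ 0.4662 -0.2548  0.1788] t 15.82 shift cm [-3.82 42.17  4.95] turn [ 0.12 -0.15 -6.25] n 10.2
```

>>> drive_tool(targets=[-3.8,42.2,3,0,0,-6.2,-3.8,42.2,3,0,0,-6.2,-3.8,42.2,3,0,0,-6.2,-3.8,42.2,3,0,0,-6.2,-3.8,42.2,3,0,0,-6.2,-3.8,42.2,3,0,0,-6.2,-3.8,42.2,3,0,0,-6.2,-3.8,42.2,3,0,0,-6.2,-3.8,42.2,3,0,0,-6.2,-3.8,42.2,3,0,0,-6.2,-3.8,42.2,3,0,0,-6.2,-3.8,42.2,3,0,0,-6.2], grip=1, squeeze=20)

```text
time: 16.82
position: [0.5838, 0.1544, 0.1477]
tool_rot: [0.039, 0.999, 0.0, -0.002]
ft_force: [-0.1, -0.8, -0.1]
grip_width: 0.0004
```

>>> drive_tool(targets=[0,0,0,0,0,0,0,0,0,0,0,0,0,0,0,0,0,0])

```text
time: 17.07
position: [0.5841, 0.1497, 0.1496]
tool_rot: [0.043, 0.999, 0.0, -0.001]
ft_force: [0.5, -0.1, -0.0]
grip_width: 0.0002
```

```bash
python3 -c "
from h import *
rel([.584,.152,.08],toolR(YT))
for n in ('scene','top'):
  p,d=robot.camera(n);cv2.imwrite(f'pics/{n}13.png',p[...,::-1])"; python3 snap.py w13
```

```text
from [0.5841 0.1497 0.1496] t 17.07 shift cm [0.01 0.23 6.96] turn [ 0.01 -0.13 -0.18] n 1.7
[0.5846 0.1499 0.1501] [ 4.300e-02  9.991e-01  3.000e-04 -6.000e-04] 17.1667 0.005305757929305753
```

View pics/w13.png

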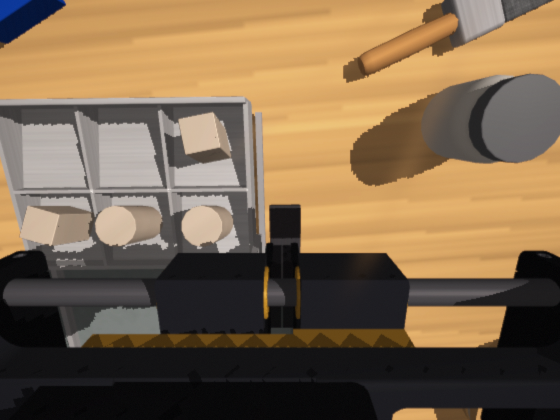

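View pics/scene13.png

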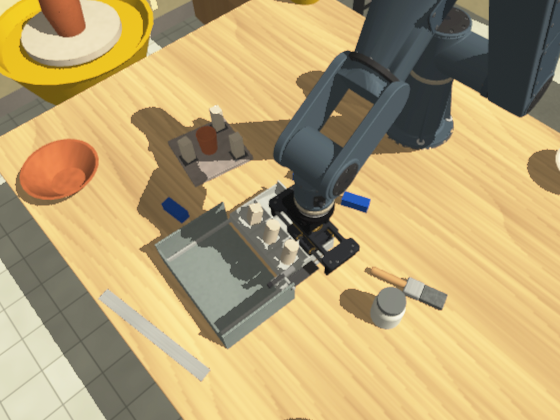

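```bash
python3 - <<'E'
from h import *
z=np.load('pics/w13.npz');pos=z['position'];Rw=Ro.from_quat(z['tool_rot']).as_matrix()
c=robot.calibration('wrist');K=c['mtx'];H=c['hand_eye']
W=cloud('wrist',z['d'],dict(position=pos,tool_rot=z['tool_rot']))
print(np.median(W[210:235,272:298].reshape(-1,3),0))
q=np.array([(269,206),(300,206),(270,238),(299,238),(284.5,222)],float)
r=np.c_[(q[:,0]-K[0,2])/K[0,0],(q[:,1]-K[1,2])/K[1,1],np.ones(len(q))]@H[:3,:3].T@Rw.T;c0=Rw@H[:3,3]+pos
print((c0+r*((.076-c0[2])/r[:,2])[:,None]).round(4))
E
```

```text
[0.58529981 0.15253108 0.0745925 ]
[[0.5702 0.1411 0.076 ]
 [0.5724 0.1662 0.076 ]
 [0.5979 0.1392 0.076 ]
 [0.6    0.1634 0.076 ]
 [0.5849 0.1525 0.076 ]]
```

Pad centre (0.585, 0.1525, 0.075), agreeing with the top view. Go down to just above, then press.

>>> drive_tool(targets=[0,0.3,3,0,0,0,0,0.3,5.5,0,0,0,0,0.3,7,0,0,0,0,0.3,7,0,0,0])

```text
time: 17.55
position: [0.5823, 0.1535, 0.077]
tool_rot: [0.042, 0.999, 0.0, -0.004]
ft_force: [-0.3, -0.3, -0.6]
grip_width: 0.0004
```

>>> drive_tool(targets=[0,0,0.5,0,0,0,0,0,0.9,0,0,0,0,0,1.3,0,0,0,0,0,1.7,0,0,0,0,0,2,0,0,0,0,0,2,0,0,0])

```text
time: 18.05
position: [0.586, 0.1546, 0.0604]
tool_rot: [0.042, 0.999, 0.001, 0.001]
ft_force: [0.4, -0.4, 1.8]
grip_width: 0.0004
```

>>> drive_tool(targets=[0,0,0.2,0,0,0,0,0,0.4,0,0,0,0,0,0.5,0,0,0,0,0,0.5,0,0,0])

```text
time: 18.38
position: [0.5864, 0.1549, 0.0573]
tool_rot: [0.042, 0.999, 0.001, 0.001]
ft_force: [-2.4, -1.0, 12.6]
grip_width: 0.0003
```

>>> drive_tool(targets=[0,0,0.15,0,0,0,0,0,0.2,0,0,0,0,0,0.2,0,0,0])

```text
time: 18.63
position: [0.5866, 0.1549, 0.0568]
tool_rot: [0.042, 0.999, 0.001, 0.002]
ft_force: [-3.7, -1.0, 21.7]
grip_width: 0.0001
```

>>> drive_tool(targets=[0,0,-2,0,0,0,0,0,-6,0,0,0,0,0,-9,0,0,0,0,0,-9.5,0,0,0,0,0,-9.5,0,0,0])

```text
time: 19.05
position: [0.5862, 0.1552, 0.1502]
tool_rot: [0.042, 0.999, 0.001, 0.002]
ft_force: [-0.2, -0.1, -0.2]
grip_width: 0.0003
```

```bash
python3 -c "
from h import *
rel([.430,.027,.15],toolR(YT))"; python3 snap.py w14
```

```text
from [0.5862 0.1552 0.1502] t 19.05 shift cm [ 14.5  -14.07  -0.06] turn [ 0.12  0.22 -0.03] n 4.8
[0.5862 0.1552 0.1502] [4.160e-02 9.991e-01 9.000e-04 1.900e-03] 19.05 0.05381258448294328
```

View pics/w14.png

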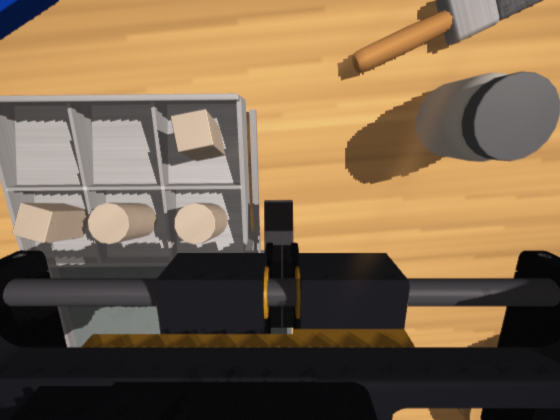

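>>> drive_tool(targets=[14.5,-14.1,0,0,0,0,14.5,-14.1,0,0,0,0,14.5,-14.1,0,0,0,0,14.5,-14.1,0,0,0,0,14.5,-14.1,0,0,0,0,14.5,-14.1,0,0,0,0,14.5,-14.1,0,0,0,0,14.5,-14.1,0,0,0,0])

```text
time: 19.77
position: [0.4286, 0.0262, 0.147]
tool_rot: [0.042, 0.999, 0.001, -0.001]
ft_force: [-0.0, 0.1, -0.1]
grip_width: 0.0007
```

```bash
python3 -c "
from h import *
rel([.430,.027,.032],toolR(YT))"; python3 snap.py w15
```

```text
from [0.4286 0.0262 0.147 ] t 19.77 shift cm [-0.16  0.07 11.5 ] turn [ 0.08 -0.13 -0.1 ] n 2.8
[0.4286 0.0262 0.147 ] [ 4.220e-02  9.991e-01  7.000e-04 -1.100e-03] 19.7667 0.03646881759044928
```

View pics/w15.png

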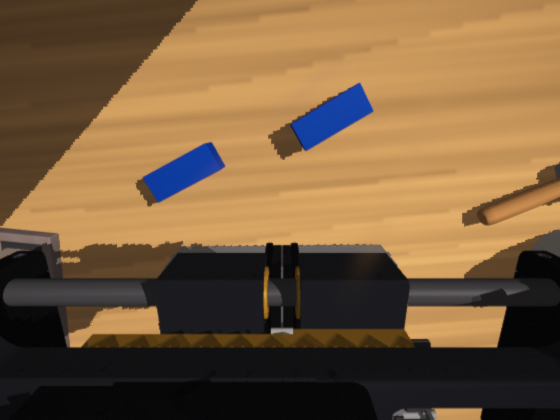

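>>> drive_tool(targets=[0,0,3,0,0,0,0,0,6,0,0,0,0,0,9,0,0,0,0,0,11,0,0,0,0,0,11.5,0,0,0,0,0,11.5,0,0,0,0,0,11.5,0,0,0])

```text
time: 20.4
position: [0.4294, 0.0267, 0.0329]
tool_rot: [0.041, 0.999, 0.0, -0.0]
ft_force: [0.2, -0.3, 0.1]
grip_width: 0.0005
```

>>> drive_tool(targets=[-1,0,0,0,0,0,-2,0,0,0,0,0,-2.7,0,0,0,0,0,-3.3,0,0,0,0,0,-3.9,0,0,0,0,0,-4.5,0,0,0,0,0,-5,0,0,0,0,0])

```text
time: 20.98
position: [0.4781, 0.0223, 0.0331]
tool_rot: [0.042, 0.999, 0.001, -0.001]
ft_force: [-1.9, 1.2, 2.6]
grip_width: 0.0003
```

>>> drive_tool(targets=[-0.5,0,0,0,0,0,-1,0,0,0,0,0,-1.6,0,0,0,0,0,-2.2,0,0,0,0,0,-2.8,0,0,0,0,0,-3.4,0,0,0,0,0,-4,0,0,0,0,0,-4.6,0,0,0,0,0,-5.2,0,0,0,0,0,-5.8,0,0,0,0,0,-6.4,0,0,0,0,0,-7,0,0,0,0,0])

```text
time: 21.98
position: [0.5487, 0.0163, 0.0328]
tool_rot: [0.042, 0.999, 0.0, -0.0]
ft_force: [-2.2, 2.6, -1.0]
grip_width: 0.0003
```

>>> drive_tool(targets=[-0.6,0,0,0,0,0,-1.2,0,0,0,0,0,-1.8,0,0,0,0,0,-2.4,0,0,0,0,0,-3,0,0,0,0,0,-3.5,0,0,0,0,0,-4,0,0,0,0,0,-4.4,0,0,0,0,0,-4.8,0,0,0,0,0,-5.1,0,0,0,0,0,-5.3,0,0,0,0,0,-5.4,0,0,0,0,0])

```text
time: 22.98
position: [0.6028, 0.0116, 0.0331]
tool_rot: [0.042, 0.999, 0.0, 0.0]
ft_force: [-2.5, 1.6, 0.0]
grip_width: 0.0006
```

>>> drive_tool(targets=[-0.3,0,0,0,0,0,-0.6,0,0,0,0,0,-0.9,0,0,0,0,0,-1.1,0,0,0,0,0,-1.3,0,0,0,0,0,-1.3,0,0,0,0,0])

```text
time: 23.48
position: [0.6161, 0.0105, 0.0331]
tool_rot: [0.042, 0.999, 0.0, 0.001]
ft_force: [-1.7, -0.0, 0.2]
grip_width: 0.0002
```

```bash
python3 -c "
from h import *
for n in ('scene','top'):
  p,d=robot.camera(n);cv2.imwrite(f'pics/{n}16.png',p[...,::-1])"
```

```text
(no output)
```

View pics/scene16.png

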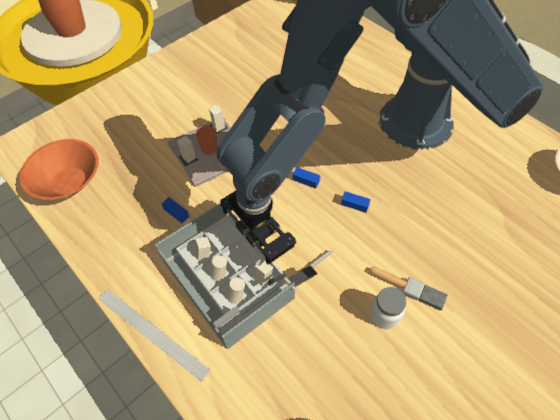

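>>> drive_tool(targets=[-0.15,0,0,0,0,0,-0.3,0,0,0,0,0,-0.4,0,0,0,0,0,-0.4,0,0,0,0,0])

```text
time: 23.92
position: [0.6185, 0.0102, 0.0329]
tool_rot: [0.042, 0.999, 0.0, -0.001]
ft_force: [-3.0, -1.3, 3.1]
grip_width: 0.0007
```

>>> drive_tool(targets=[-0.15,0,0,0,0,0,-0.3,0,0,0,0,0,-0.4,0,0,0,0,0,-0.4,0,0,0,0,0])

```text
time: 24.25
position: [0.6185, 0.0104, 0.0325]
tool_rot: [0.041, 0.999, 0.001, -0.005]
ft_force: [-8.9, -1.3, 6.9]
grip_width: 0.0007
```

>>> drive_tool(targets=[1,0,0,0,0,0,3,0,0,0,0,0,6,0,-1,0,0,0,9,0,-4,0,0,0,12,0,-8,0,0,0,14,0,-12,0,0,0,14,0,-15,0,0,0,14,0,-17,0,0,0,14,0,-17,0,0,0,14,0,-17,0,0,0])

```text
time: 25.08
position: [0.4856, 0.0213, 0.2047]
tool_rot: [0.042, 0.999, 0.0, 0.003]
ft_force: [0.1, 0.3, -0.7]
grip_width: 0.0007
```

```bash
python3 snap.py w17; python3 -c "
from h import *
for n in ('scene','top'):
  p,d=robot.camera(n);cv2.imwrite(f'pics/{n}17.png',p[...,::-1])
  if n=='scene': cv2.imwrite('pics/s17c.png',cv2.resize(p[90:350,100:350,::-1],None,fx=2.3,fy=2.3,interpolation=cv2.INTER_CUBIC))"
```

```text
[0.4856 0.0213 0.2047] [0.0418 0.9991 0.     0.003 ] 25.0833 0.05243200930974542
```

View pics/w17.png

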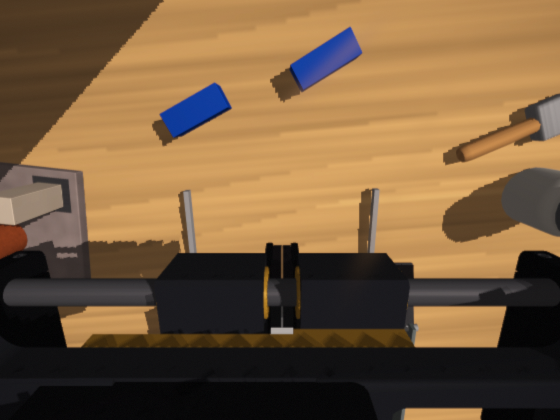

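View pics/s17c.png

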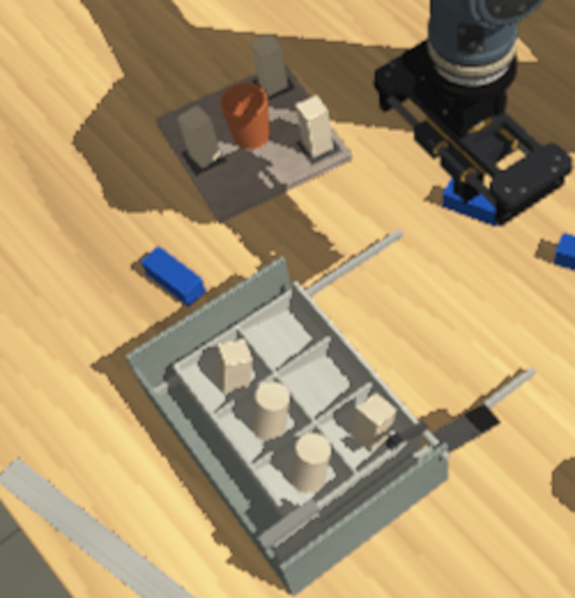

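View pics/top17.png

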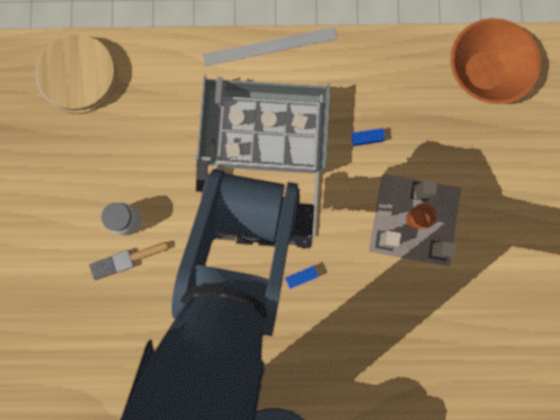

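```bash
python3 - <<'E'
from h import *
p,d=robot.camera('top');P=cloud('top',d)
for n,c in {'p0':(.4668,-.255),'p1':(.4435,-.372)}.items():
    m=(np.abs(P[...,0]-c[0])<.03)&(np.abs(P[...,1]-c[1])<.03)&(P[...,2]>.078)&(P[...,2]<.095)
    q=P[m][:,:2].astype(np.float32);print(n,m.sum(),cv2.minAreaRect(q*1000),P[m].mean(0).round(4))
for n,im in (('scene0','top0'),):
    a=cv2.imread('pics/top0.png');b=p[...,::-1]
    for nm,(y0,y1,x0,x1) in {'jar+brush':(195,285,80,180),'cup+set':(178,232,405,445)}.items():
        print(nm,cv2.phaseCorrelate(cv2.cvtColor(a[y0:y1,x0:x1],6).astype(float),cv2.cvtColor(np.ascontiguousarray(b[y0:y1,x0:x1]),6).astype(float)))
cv2.imwrite('pics/fin.png',cv2.resize(b[60:280,190:470],None,fx=2.8,fy=2.7,interpolation=cv2.INTER_CUBIC))
E
```

```text
p0 186 ((467.90753173828125, -255.57406616210938), (29.46555519104004, 27.70009994506836), 80.12969207763672) [ 0.4678 -0.2551  0.084 ]
p1 195 ((444.97509765625, -371.6114501953125), (29.468021392822266, 28.55368423461914), 79.09065246582031) [ 0.4448 -0.3708  0.0837]
jar+brush ((0.020262228422630812, -0.026557359482751508), 0.9235070272160499)
cup+set ((-0.06303592464005092, 0.22104532777080976), 0.3985839909631636)
```

View pics/fin.png

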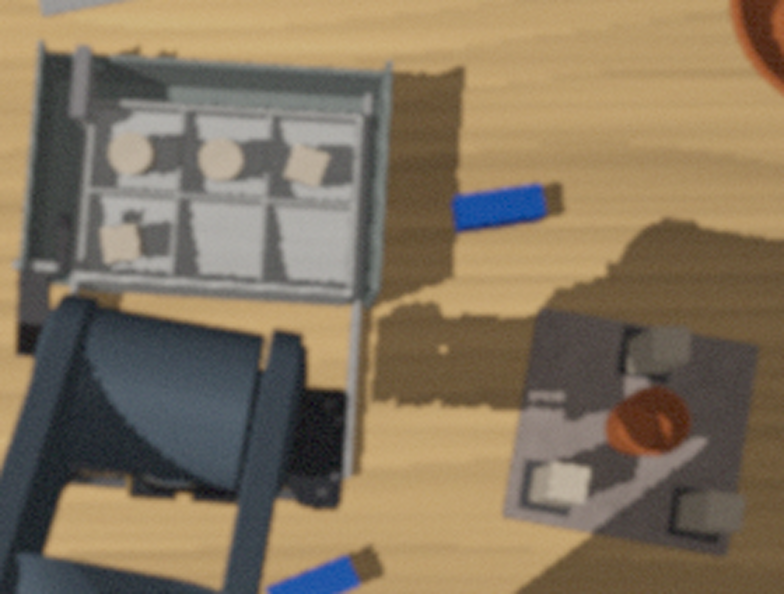

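Everything checks out: the props are within about 1.5 mm of the patch centres and square to the slab, and the tray is home.

```bash
python3 -c "
from rig import robot
print(robot.hand_in())"
```

```text
the job is handed in; nothing more can be done
None
```

I did the whole job in the order asked and handed it in at about 25 s of the 67 s allowed. I moved both tall square props from the front row (middle and right compartments) and stood them on the two empty patches. I then pressed the lever down to its stop and pushed the tray home until it stopped.

**Last checks:**
- **Props on the shelf:** both stand upright within about 1.5 mm of the patch centres and within about 1° of square to the slab.
- **Lever:** the pad went down about 18–19 mm before the force rose to 22 N, against the 20 mm given. It stayed down afterwards.
- **Tray:** the front is flush with the bay, and the finger position at the stop matched the 155 mm travel.
- **Left in the tray:** the four other props are still standing in their compartments.
- **Jar and brush:** they compare as unmoved with the first picture.
- **Cup and set prop:** they look unmoved, but the image comparison was weak there because the arm's shadow fell across them. It gave a shift of about 0.2 pixel at a low match score.

No check failed.

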